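# Ring the storeroom bell

### The arm

A 6-joint arm with a two-finger parallel gripper is mounted at the origin on a cart in front of the work surface, level with it; the furniture and walls round the work are solid. World frame = base frame: x ahead of the robot, y to its left, z up, the work surface at z = 0. Lengths are in mm, angles in rad, forces in N, time in s.
With the tool pointing down it reaches from about 350 to 975 mm from the base axis. Payload 7.1 kg.
Tool frame: the origin (TCP) lies at the very end of the fingers, on their centre line; the grasp point (between the pads) lies 19 mm behind it; z points along the fingers, y is the line along which they close (so a half turn about z gives the same grasp; the last joint's range is limited). The gripper opens to 88 mm and grips with 3 to 60 N. Pads are 20 mm wide; open, the fingers measure 115 mm over their backs; the gripper's body (75 mm by 178 mm) begins 61 mm behind the grasp point.
Start: joints at [-1.121, 0.423, 1.63, -0, 1.089, -0.019], TCP at [282.399, -557.544, 222.675] pointing down, gripper open.
Joint ranges: [-3, 3], [-0.9, 2.11], [0.09, 2.58], [-1.31, 4.45], [0.11, 2.69], [-2.54, 2.54]. Speed limits (rad/s): [2.39, 2.39, 3.01, 3.14, 3.14, 3.14].

### API

Orientations are given as a rotation vector (axis times angle).
In Python, from workcell import sensors, imaging, close_job gives the robot as it stands. The module is installed in compiled form; this text tells all that it offers.
- The arm moves only by the tool servo_tool, never from a script. Its argument "steps" is a list of rows, each a list of 3 entries, a list of its own where there are three numbers: the shift along the world's x, y, z in m, then the turn, a rotation vector about the world's x, y, z in degrees, then the opening, from -1 (shut) to 1 (fully open). A call has exactly 8 rows; each row shifts and turns the commanded pose from where the row before left it; what a row does not reach is not made up. A row lasts 1/12 s, in which the tool goes at most 41.7 mm and 7.16 degrees, less where a joint would pass 70% of its speed; a pose out of reach is approached as far as the arm can. A call is refused whole if a number of a shift passes 0.0417 or a number of a turn 7.16, either way. A call with a gripper value outside its range is refused whole. The fingers move at their own pace and stop on an object; the grip force is fixed at half the most. Time passes only in rows, so rows that do not move let the fingers close, or fill a call up. It gives the time, the measured TCP pose, the force, the opening and the grip force at its end, in the units of the state.
- sensors.get_obs(): the state, without advancing time (a new reading comes with each control period).
- imaging.get_image(name): name is "side" or "top"; returns a dict with "color" (400x640x3 uint8, blue, green, red), "range_z" (400x640 float32, mm along the optical axis (not along the pixel's ray), 0 where there is no reading), "vertical_fov" (degrees; the focal length in pixels is half the picture's height over the tangent of half this angle, whatever the lens; pixels are square), "cx", "cy" (the principal point, pixels), "k1" (the pictures are not rectified: a ray, as slopes to the right and down, at radius r is drawn at 1 + k1 r^2 times it, then the intrinsics apply), "rvec" (rotation vector, rad) and "tvec" (3), from world to camera coordinates, as OpenCV has them. Camera axes: x right, y down, z forward; pixel columns grow to the right and rows downward; lengths in mm; the calibration is good to about 2 mm. A picture is of the moment at which its call begins.
- close_job(): hands the job in; it is judged then, once.
The state is a dict: "t": time; "qpos": joint angles; "qvel": joint speeds; "joint_torque": joint torques, N m; "ee_pos": TCP position; "orientation": TCP orientation; "ft_force": force on the tool from outside, world axes, zero at the start; "moment": the same for the moment, N m; "width": finger opening in mm; "grasp_force": force on a finger pad.
Only numpy, scipy, OpenCV 4.12 (cv2) and the standard library are available. Lean on these libraries where they do the work, as an engineer would, in place of code of your own. Each camera call takes 0.05 s, during which the arm holds its last target. There are 200 camera calls.

### The job

Two steel call bells stand on the shop table; the larger one calls the storeroom. Press the plunger on top of the larger bell straight down to its stop, then let it spring back up. Leave both bells standing where they are and do not press the smaller one.

Things in the scene. Friction and masses are not known exactly. Their poses are not given: they have to be found in the camera images.
- large_bell_top (a point): Centre of the top of the plunger of the larger call bell: a plain steel dome on a round black base, 88 mm in diameter. The bell stands loose on the table (about 0.45 kg, rubber foot). The plunger's button is a steel disc 20 mm in diameter, its top 74 mm above the table at rest, standing 16 mm proud of the dome; this point rides down with it. z points up.
- large_bell_plunger (a joint): Travel of the larger bell's plunger in m: 0 up at rest, 0.008 pressed down to its firm stop. The spring pushes back with 1.5 N at the top and 3.5 N at the stop and returns it by itself.
- small_bell_top (a point): Centre of the top of the plunger of the smaller call bell, of the same make and materials but only 60 mm in diameter, also loose (about 0.25 kg). Its button is 14 mm in diameter, its top 50 mm above the table. z points up. To be left alone.
- small_bell_plunger (a joint): Travel of the smaller bell's plunger in m: 0 up at rest, 0.008 pressed down to its stop.
Things that resemble listed ones, but are neither listed nor needed, are in the scene too. Leave any brown or green look-alike of the part that bears small_bell_top alone.

How it is judged:
By the outcome, as a careful person would: the job done as asked, in the order asked, and still so for the second after the job is handed in, with the robot touching nothing.
It also fails if it takes over 22 s, if anything falls off the work surface, if the arm or the gripper's body presses on something with over 40 N, if the wrist force passes 120 N, or if a joint passes its speed limit or range.

## Working session

There is one attempt and no reset: what is moved stays moved. The work goes in short steps, Python scripts to look and compute and a tool call to move; the robot and the scene stay as the last step left them, time stands still between calls to the robot, and variables do not carry over. Pictures are saved under pics/ and viewed, at most 10 in all, crops included, and the job is handed in when it is done.

Besides the shell and the picture viewer there is one more tool, called after ">>>" as a command line: name --argument value ..., lists and objects as JSON in quotes. servo_tool: Moves the arm, as the interface text tells. Its arguments: {"type":"object","properties":{"steps":{"type":"array"}},"required":["steps"]}

```bash
mkdir -p pics; cat > h.py <<'E'
import numpy as np, cv2
from workcell import sensors, imaging
def cam(n):
    d=imaging.get_image(n); f=200/np.tan(np.radians(d["vertical_fov"])/2)
    R=cv2.Rodrigues(np.array(d["rvec"],float))[0]; t=np.array(d["tvec"],float).reshape(3)
    K=np.array([[f,0,d["cx"]],[0,f,d["cy"]],[0,0,1]]); return d,K,R,t
def ray(c,u,v):
    d,K,R,t=c
    p=cv2.undistortPoints(np.array([[[u,v]]],float),K,np.array([d["k1"],0,0,0,0.]))[0,0]
    return -R.T@t, R.T@np.array([p[0],p[1],1])
def onplane(c,u,v,z):
    o,r=ray(c,u,v); return o+r*(z-o[2])/r[2]
def depthpts(c):
    d,K,R,t=c
    v,u=np.mgrid[:400,:640]
    p=cv2.undistortPoints(np.stack([u.ravel(),v.ravel()],1).astype(float)[:,None],K,np.array([d["k1"],0,0,0,0.]))[:,0]
    z=d["range_z"].ravel()
    P=(np.c_[p,np.ones(len(p))]*z[:,None]-t)@R
    P[z==0]=np.nan
    return P.reshape(400,640,3)
E
python3 - <<'E'
from h import *
for n in("top","side"):
    c=cam(n); cv2.imwrite(f"pics/{n}1.png",c[0]["color"]); print(n,-c[2].T@c[3],c[1][0,0],c[0]["k1"],c[2][2])
    P=depthpts(c); np.save(n,P)
    m=np.isfinite(P[...,2]); 
    for zc in (50,74):
        k=(abs(P[...,2]-zc)<4).astype(np.uint8)
        N,L,S,C=cv2.connectedComponentsWithStats(k)
        for i in range(1,N):
            if S[i,4]>8: print(zc,S[i],np.nanmean(P[L==i],0).round())
print(sensors.get_obs())
E
```

```text
top [ 572.27103212  113.57217391 1104.33553791] 431.81677152487174 -0.05027025514788559 [ 0.07371347  0.01425076 -0.99717764]
50 [24  1 11 11 26] [1166.  890.   51.]
50 [64  0  4 13 28] [1163.  788.   50.]
50 [118   0  10  12  30] [1156.  631.   50.]
50 [453   0   6   3  10] [1166. -229.   50.]
50 [ 0  3 12  9 19] [1166.  956.   51.]
50 [43  6 11  6 20] [1157.  834.   50.]
50 [213  12  16  30 175] [1094.  372.   50.]
50 [452  18   9   9  26] [1106. -226.   50.]
50 [248  23  37   6 117] [1098.  260.   51.]
50 [289  23  55   6 167] [1098.  134.   50.]
50 [446  27   2  28  31] [1057. -201.   50.]
50 [ 0 29  9  8 26] [1096.  954.   50.]
50 [19 29 13  9 32] [1091.  893.   51.]
50 [44 33  7  4 15] [1085.  832.   50.]
50 [116  34  17  16  43] [1055.  620.   50.]
50 [454  42   9   8  17] [1044. -229.   50.]
50 [ 55  46   9  57 114] [979. 795.  50.]
50 [16 56 13  8 28] [1017.  897.   50.]
50 [42 58  7  6 14] [1012.  834.   50.]
50 [454  59   9  14  23] [ 989. -225.   50.]
50 [446  62   2  26  29] [ 972. -200.   51.]
50 [17 83  8  7 23] [946. 895.  50.]
50 [454  83   8  14  20] [ 928. -223.   
[... 12366 characters left out ...]
9] [ 799. -550.   77.]
{'t': 0.1, 'qpos': array([-1.12101230e+00,  4.23734819e-01,  1.63062575e+00, -7.49944332e-06,
        1.08859812e+00, -1.89996251e-02]), 'qvel': array([ 0.00087417, -0.00144778, -0.00299589,  0.00092317,  0.00015474,
       -0.00199767]), 'joint_torque': array([-1.80254956e-04, -5.45617175e+01, -2.74323392e+01,  6.45306520e-02,
        1.87397667e-02, -1.86902662e-05]), 'ee_pos': array([ 282.17517664, -557.10328374,  221.99313014]), 'orientation': array([-3.05439032e+00, -7.29335262e-01,  4.68608096e-04]), 'ft_force': array([ 0.03866521, -0.38572853, -0.38234311]), 'moment': array([-0.0155718 , -0.01855856, -0.02378943]), 'grasp_force': 0.0, 'width': 87.44998475679188}
```

View pics/top1.png

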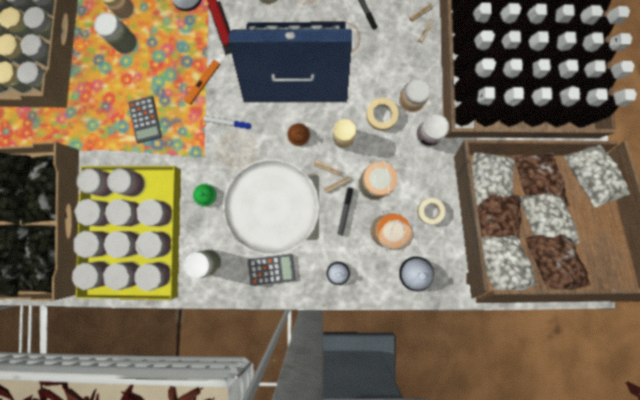

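View pics/side1.png

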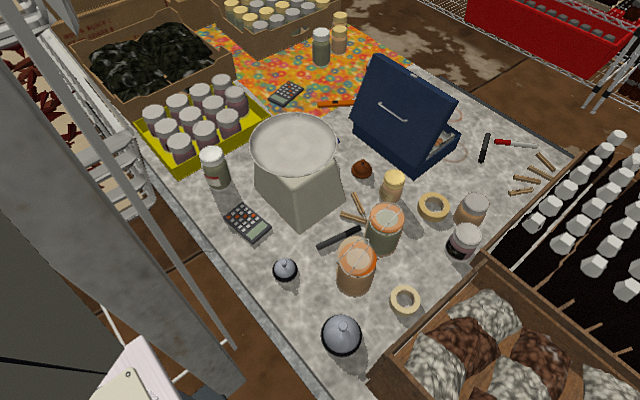

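The top and side views show these candidates for the large bell:
- **Large steel dome:** top (417,273), side (342,335). This one fits the description.
- **Small steel bell:** top (338,272), side (285,270).
- **Brown look-alike:** top (298,133), side (362,168).
- **Green look-alike:** top (204,194).

I'll check the choice in a close crop and measure the button and the heights around it.

```bash
python3 - <<'E'
from h import *
a=cv2.imread("pics/top1.png")[250:298,315:450]; b=cv2.imread("pics/side1.png")[250:365,260:370]
cv2.imwrite("pics/crop.png",np.vstack([cv2.resize(a,(600,213),interpolation=2),cv2.resize(b,(600,380)[::1],interpolation=2)])[:600])
for n in("top","side"):
    P=np.load(n+".npy")
    for nm,(x,y) in dict(big=(471,-123),small=(473,75)).items():
        d=np.hypot(P[...,0]-x,P[...,1]-y); q=P[d<60]; q=q[q[:,2]>4]
        top=q[q[:,2]>(67 if nm=="big" else 43)]; mid=q[(q[:,2]>8)&(q[:,2]<30)]
        print(n,nm,"button",len(top),top.mean(0).round(1),top.min(0).round(),top.max(0).round(),"width",np.ptp(q,axis=0).round(), ((q.min(0)+q.max(0))/2).round())
    for x in range(250,700,50):
        print(x,[int(np.nanmax(np.r_[-1,P[...,2][(abs(P[...,0]-x)<25)&(abs(P[...,1]-y)<25)]])) for y in range(-550,200,50)])
print(cv2.Rodrigues(sensors.get_obs()["orientation"])[0].round(3))
E
```

```text
top big button 52 [ 471.  -123.    72.3] [ 463. -131.   67.] [ 480. -114.   78.] width [108.  99.  74.] [ 473. -123.   41.]
top small button 21 [472.6  74.5  49.7] [467.  70.  45.] [478.  79.  53.] width [103. 111.  49.] [472.  73.  29.]
250 [-1, 267, 311, -1, -1, -1, -1, -1, -1, -1, -1, -1, -1, 272, 273]
300 [-1, -1, 306, -1, -1, -1, -1, -1, -1, -1, -1, -1, -1, -1, -1]
350 [-1, -1, -1, -1, -1, -1, -1, -1, -1, -1, -1, -1, -1, -1, -1]
400 [147, 158, 155, 152, 153, 150, 149, 5, 7, 6, 6, 5, 7, 5, 4]
450 [234, 235, 237, 235, 236, 234, 234, 210, 74, 78, 5, 6, 51, 53, 5]
500 [123, 122, 174, 176, 169, 176, 203, 203, 75, 73, 5, 5, 51, 50, 5]
550 [107, 115, 163, 166, 155, 166, 188, 189, 5, 161, 167, 162, 19, 21, 220]
600 [90, 89, 144, 143, 135, 145, 172, 172, 28, 166, 175, 168, 23, 220, 222]
650 [146, 141, 128, 134, 124, 137, 154, 157, 28, 6, 134, 133, 22, 219, 219]
side big button 73 [ 472.4 -123.4   71.7] [ 463. -132.   68.] [ 482. -114.   76.] width [88. 87. 71.] [ 473. -123.   40.]
side small button 26 [473.7  73.1  47.4] [468.  68.  44.] [480.  79.  50.] width [60. 59. 46.] [474.  73.  27.]
250 [-1, -1, -1, -1, -1, -1, -1, -1, 738, 635, -1, -1, -1, 632, 627]
300 [-1, -1, -1, -1, -1, -1, -1, -1, -1, -1, -1, -1, -1, -1, -1]
350 [-1, -1, -1, -1, -1, -1, -1, -1, -1, -1, -1, -1, -1, -1, -1]
400 [-1, -1, -1, -1, -1, -1, 146, 3, 3, 3, 3, 2, 2, 2, 3]
450 [-1, -1, -1, -1, -1, 234, 234, 210, 74, 75, 2, 2, 49, 49, 3]
500 [-1, -1, -1, -1, 167, 176, 204, 203, 72, 74, 2, 2, 48, 48, 2]
550 [-1, -1, -1, 140, 156, 167, 187, 187, 3, 160, 166, 161, 16, 32, 219]
600 [-1, -1, 136, 142, 135, 144, 172, 172, 26, 164, 174, 166, 18, 219, 219]
650 [-1, -1, 131, 134, 124, 136, 155, 156, 26, 2, 133, 133, 18, 219, 218]
[[ 0.892  0.452 -0.001]
 [ 0.452 -0.892  0.001]
 [ 0.    -0.001 -1.   ]]
```

View pics/crop.png

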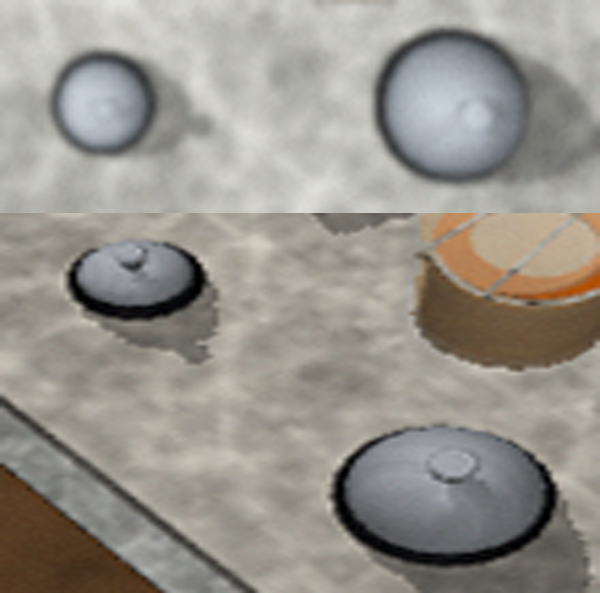

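Both crops show the larger steel dome on its black base, top (417,273) and side (342,335), clearly larger than the one at (338,272). Its button is at about (472, -123, 74). Next I'll check the clearance for the gripper body against yaw, and what the grey column is.

```bash
python3 - <<'E'
from h import *
T=np.load("top.npy");S=np.load("side.npy")
for n,P,px in(("top",T,[(305,320),(305,350),(305,390),(360,365),(292,330)]),("side",S,[(60,150),(110,250),(200,360),(60,370),(20,300),(190,200),(130,380)])):
    for u,v in px: print(n,u,v,P[v,u].round())
Q=np.r_[T.reshape(-1,3),S.reshape(-1,3)]; Q=Q[np.isfinite(Q).all(1)]
Q=Q[(Q[:,2]>125)&(Q[:,2]<260)&(abs(Q[:,0]-472)<150)&(abs(Q[:,1]+123)<150)&(Q[:,0]>380)]
for a in range(0,180,10):   # direction of tool y (long axis) in world, deg
    r=np.radians(a); d=Q[:,:2]-[471.7,-123.2]
    l=abs(d@[np.cos(r),np.sin(r)])-89; w=abs(d@[-np.sin(r),np.cos(r)])-37.5
    c=np.maximum(l,w); i=c.argmin(); print(a,c[i].round(),Q[i].round(), (np.sort(c)[10]).round())
E
```

```text
top 305 320 [ 256.  174. -484.]
top 305 350 [257. 158. -75.]
top 305 390 [258. 147. 226.]
top 360 365 [ 105.  -22. -452.]
top 292 330 [ 162.  239. -742.]
side 60 150 [256. 112. 537.]
side 110 250 [226. 111. 358.]
side 200 360 [ 201.  113. -234.]
side 60 370 [ 185. -106.  546.]
side 20 300 [ 232. -150.  686.]
side 190 200 [407. 403.   0.]
side 130 380 [96. 84. 11.]
0 0.0 [559. -86. 146.] 2.0
10 -7.0 [547. -79. 136.] -4.0
20 -8.0 [538. -68. 130.] -5.0
30 -5.0 [536. -66. 126.] -3.0
40 -4.0 [545. -79. 135.] -3.0
50 -8.0 [545. -79. 135.] -5.0
60 -7.0 [536. -66. 126.] -4.0
70 -1.0 [536. -53. 130.] 1.0
80 2.0 [ 494. -219.  129.] 3.0
90 6.0 [ 488. -218.  144.] 7.0
100 2.0 [ 452. -219.  133.] 3.0
110 -0.0 [ 468. -219.  160.] 1.0
120 0.0 [ 485. -219.  129.] 1.0
130 3.0 [ 499. -220.  146.] 4.0
140 7.0 [ 517. -219.  142.] 8.0
150 14.0 [ 535. -219.  151.] 15.0
160 24.0 [ 554. -218.  134.] 25.0
170 14.0 [567. -88. 149.] 15.0
```

```bash
python3 - <<'E'
from h import *
S=np.load("side.npy");T=np.load("top.npy")
for n,P in(("S",S),("T",T)):
    m=(P[...,0]<330)&(P[...,2]>-100)&(abs(P[...,1])<700)&(P[...,0]>-200)
    for nm,k in(("left",m&(P[...,1]>40)&(P[...,1]<260)),("right",m&(P[...,1]<0))):
        N,L,St,C=cv2.connectedComponentsWithStats(k.astype(np.uint8))
        for i in range(1,N):
            if St[i,4]>60:
                q=P[L==i]; print(n,nm,St[i],"lo",np.percentile(q,2,axis=0).round(),"hi",np.percentile(q,98,axis=0).round())
                if nm=="right" and n=="S":
                    e=np.array([.436,-.9]); nn=np.array([.9,.436])
                    print("radial",np.percentile(q[:,:2]@e,[2,50,98]).round(),"lat",np.percentile(q[:,:2]@nn,[2,50,98]).round())
                    for v in range(St[i,1],St[i,1]+St[i,3],25):
                        uu=np.where(L[v]==i)[0]; print(v,[(u,*P[v,u].astype(int)) for u in uu[::25]])
E
```

```text
S left [    0     0   207   400 32019] lo [ 77.  69. -34.] hi [314. 256. 613.]
S right [    0   210   123   190 14165] lo [ 141. -162.  336.] hi [251. -24. 727.]
radial [ 87. 212. 254.] lat [101. 139. 158.]
210 [(np.int64(0), np.int64(254), np.int64(-162), np.int64(738))]
235 [(np.int64(0), np.int64(249), np.int64(-161), np.int64(729))]
260 [(np.int64(0), np.int64(243), np.int64(-160), np.int64(719)), (np.int64(26), np.int64(245), np.int64(-153), np.int64(706))]
285 [(np.int64(0), np.int64(236), np.int64(-158), np.int64(707)), (np.int64(25), np.int64(237), np.int64(-151), np.int64(693)), (np.int64(50), np.int64(238), np.int64(-140), np.int64(672))]
310 [(np.int64(0), np.int64(228), np.int64(-155), np.int64(693)), (np.int64(25), np.int64(228), np.int64(-147), np.int64(675)), (np.int64(50), np.int64(227), np.int64(-135), np.int64(650)), (np.int64(75), np.int64(227), np.int64(-119), np.int64(615))]
335 [(np.int64(0), np.int64(218), np.int64(-152), np.int64(676)), (np.int64(25), np.int64(216), np.int64(-142), np.int64(654)), (np.int64(50), np.int64(214), np.int64(-128), np.int64(621)), (
[... 283 characters left out ...]
.int64(-120), np.int64(588)), (np.int64(75), np.int64(188), np.int64(-94), np.int64(524)), (np.int64(100), np.int64(172), np.int64(-48), np.int64(411))]
385 [(np.int64(0), np.int64(193), np.int64(-145), np.int64(634)), (np.int64(25), np.int64(186), np.int64(-130), np.int64(596)), (np.int64(50), np.int64(175), np.int64(-108), np.int64(540)), (np.int64(75), np.int64(156), np.int64(-73), np.int64(447))]
T left [ 230  334   49   66 1049] lo [282. 234. -63.] hi [327. 259. 403.]
T left [ 272  347   79   53 2252] lo [255. 113. -85.] hi [259. 206. 268.]
T right [625 381  15  19 142] lo [ 248. -514.  224.] hi [ 274. -470.  309.]
T right [367 398  62   2  66] lo [ 145. -154.  -30.] hi [150.  -6. -17.]
```

>>> servo_tool --steps '[[[0.0,0.0,0.015],[0,0,5],-1],[[0.0,0.0,0.015],[0,0,5],-1],[[0.0,0.01,0.015],[0,0,5],-1],[[0.0,0.02,0.015],[0,0,5],-1],[[0.005,0.02,0.01],[0,0,5],-1],[[0.005,0.02,0.01],[0,0,5],-1],[[0.005,0.02,0],[0,0,5],-1],[[0.005,0.02,0],[0,0,5],-1]]'

```text
t: 0.77
ee_pos: [302.6, -446.7, 303.1]
orientation: [2.618, 1.736, 0.0]
ft_force: [0.0, 0.2, -0.5]
width: 38.1
grasp_force: 0.0
```

```bash
python3 - <<'E'
from h import *
o=sensors.get_obs(); print({k:np.round(o[k],3) for k in("t","qpos","ee_pos","orientation","ft_force","width")})
S=np.load("side.npy"); V,U=np.mgrid[:400,:640]
# post: side face & front face
k=(abs(S[...,1]-112)<6)&(S[...,0]<270)&(U<260)
for zl in range(-50,650,100):
    q=S[k&(S[...,2]>zl)&(S[...,2]<zl+100)]; print("post side face z",zl,len(q),"x",np.percentile(q[:,0],[1,99]).round() if len(q) else "")
# upper arm points: tube cross-section, slanted by j2
m=(S[...,0]<330)&(S[...,1]<0)&(S[...,2]>336)&(S[...,1]>-200)&(U<123)&(V>=210)
q=S[m]; j=-1.121; e=np.array([np.cos(j),np.sin(j)]); n=np.array([-np.sin(j),np.cos(j)])
r=q[:,:2]@e; l=q[:,:2]@n; z=q[:,2]; s=r*np.cos(.4237)-z*np.sin(.4237); ax=r*np.sin(.4237)+z*np.cos(.4237)
A=np.c_[2*s,2*l,np.ones(len(s))]; x=np.linalg.lstsq(A,s*s+l*l,rcond=None)[0]; R=np.sqrt(x[2]+x[0]**2+x[1]**2)
print("tube s0,l0,R",x[:2],R,"resid",np.std(np.hypot(s-x[0],l-x[1])-R),"l range",l.min(),l.max(),"ax",ax.min(),ax.max())
for a in range(350,800,50):
    w=(ax>a)&(ax<a+50); print(a,w.sum(),s[w].min().round(),s[w].max().round(),l[w].min().round(),l[w].max().round())
E
```

```text
{'t': np.float64(0.767), 'qpos': array([-0.998,  0.209,  1.739,  0.   ,  1.193, -0.598]), 'ee_pos': array([ 302.564, -446.731,  303.129]), 'orientation': array([2.618, 1.736, 0.   ]), 'ft_force': array([ 0.03 ,  0.152, -0.472]), 'width': np.float64(38.103)}
post side face z -50 1252 x [ 37. 258.]
post side face z 50 1307 x [165. 258.]
post side face z 150 1899 x [164. 258.]
post side face z 250 2870 x [164. 258.]
post side face z 350 4464 x [165. 259.]
post side face z 450 6255 x [175. 259.]
post side face z 550 2880 x [212. 260.]
tube s0,l0,R [-58.69047686 132.15449836] 17.99440106720027 resid 7.218672223026178 l range 91.84595315222454 159.27472215301145 ax 341.95444488583234 780.1439070994458
350 363 -61.0 -59.0 92.0 159.0
400 469 -62.0 -60.0 94.0 159.0
450 650 -63.0 -61.0 96.0 159.0
500 928 -64.0 -62.0 99.0 159.0
550 1402 -65.0 -63.0 101.0 159.0
600 2316 -66.0 -64.0 102.0 159.0
650 3228 -67.0 -64.0 105.0 159.0
700 3342 -69.0 -65.0 125.0 159.0
750 1136 -69.0 -66.0 146.0 159.0
```

>>> servo_tool --steps '[[[0.01,0.021,0],[0,0,6],-1],[[0.01,0.021,0],[0,0,6],-1],[[0.01,0.021,0],[0,0,6],-1],[[0.01,0.021,0],[3,0,0],-1],[[0.01,0.021,0],[3,0,0],-1],[[0.01,0.021,0],[3,0,0],-1],[[0.01,0.021,0],[3,0,0],-1],[[0.01,0.021,0],[3,0,0],-1]]'

```text
t: 1.43
ee_pos: [382.7, -278.4, 302.6]
orientation: [-2.166, -1.98, -0.263]
ft_force: [0.2, -0.7, -0.2]
width: 0.2
grasp_force: 0.0
```

```bash
python3 - <<'E'
from h import *
o=sensors.get_obs(); print({k:np.round(o[k],3) for k in("t","qpos","ee_pos","orientation","ft_force","width")}); print(cv2.Rodrigues(o["orientation"])[0].round(3))
E
```

```text
{'t': np.float64(1.433), 'qpos': array([-0.776,  0.197,  1.781,  0.192,  1.356, -0.746]), 'ee_pos': array([ 382.741, -278.368,  302.649]), 'orientation': array([-2.166, -1.98 , -0.263]), 'ft_force': array([ 0.199, -0.73 , -0.195]), 'width': np.float64(0.194)}
[[ 0.09   0.996 -0.   ]
 [ 0.961 -0.086  0.261]
 [ 0.26  -0.024 -0.965]]
```

>>> servo_tool --steps '[[[0.011,0.02,0],[1,0,0],-1],[[0.011,0.02,0],[1,0,0],-1],[[0.011,0.02,0],[1,0,0],-1],[[0.011,0.02,0],[0,0,0],-1],[[0.011,0.02,-0.01],[0,0,0],-1],[[0.011,0.02,-0.02],[0,0,0],-1],[[0.011,0.02,-0.02],[0,0,0],-1],[[0.011,0.02,-0.02],[0,0,0],-1]]'

```text
t: 2.1
ee_pos: [470.7, -118.6, 231.9]
orientation: [-2.136, -1.953, -0.309]
ft_force: [0.1, 0.3, 0.2]
width: 0.7
grasp_force: 0.0
```

```bash
python3 - <<'E'
from h import *
o=sensors.get_obs(); print({k:np.round(o[k],3) for k in("t","qpos","ee_pos","orientation","ft_force","width")}); print(cv2.Rodrigues(o["orientation"])[0].round(3))
for n in("side",):
    c=cam(n); cv2.imwrite(f"pics/{n}2.png",c[0]["color"])
E
```

```text
{'t': np.float64(2.1), 'qpos': array([-0.45 ,  0.273,  1.872,  0.309,  1.155, -0.508]), 'ee_pos': array([ 470.701, -118.561,  231.88 ]), 'orientation': array([-2.136, -1.953, -0.309]), 'ft_force': array([0.059, 0.277, 0.238]), 'width': np.float64(0.661)}
[[ 0.09   0.996  0.   ]
 [ 0.947 -0.085  0.309]
 [ 0.307 -0.027 -0.951]]
```

View pics/side2.png

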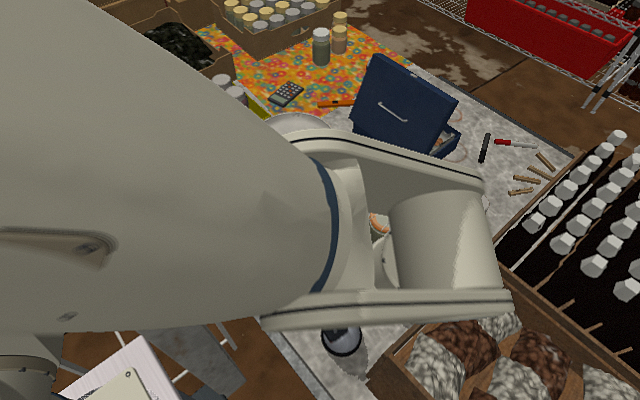

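The side view now shows the forearm across the picture, with the large bell partly visible under it near (342,340). The pose matches the command. I'll descend in stages and watch the force.

>>> servo_tool --steps '[[[0.002,0.003,-0.014],[0,0,0],-1],[[0,0,-0.018],[0,0,0],-1],[[0,0,-0.018],[0,0,0],-1],[[0,0,-0.018],[0,0,0],-1],[[0,0,-0.018],[0,0,0],-1],[[0,0,-0.018],[0,0,0],-1],[[0,0,-0.014],[0,0,0],-1],[[0,0,-0.01],[0,0,0],-1]]'

```text
t: 2.82
ee_pos: [471.7, -116.5, 103.4]
orientation: [-2.135, -1.951, -0.308]
ft_force: [-0.4, 0.4, 0.3]
width: 0.6
grasp_force: 0.0
```

```bash
python3 - <<'E'
from h import *
o=sensors.get_obs(); print({k:np.round(o[k],3) for k in("t","qpos","ee_pos","orientation","ft_force","width")})
for n in("side","top"):
    c=cam(n); cv2.imwrite(f"pics/{n}3.png",c[0]["color"])
    P=depthpts(c); d=np.hypot(P[...,0]-472,P[...,1]+123)<50; q=P[d&(P[...,2]>3)&(P[...,2]<140)]; print(n,len(q))
    q=P[(abs(P[...,0]-472)<60)&(abs(P[...,1]+123)<130)&(P[...,2]>60)&(P[...,2]<130)]; print(q[:,2].min() if len(q) else 0)
E
```

```text
{'t': np.float64(2.817), 'qpos': array([-0.446,  0.473,  1.95 ,  0.366,  0.894, -0.611]), 'ee_pos': array([ 471.654, -116.46 ,  103.355]), 'orientation': array([-2.135, -1.951, -0.308]), 'ft_force': array([-0.428,  0.37 ,  0.325]), 'width': np.float64(0.62)}
side 53
103.46196685000893
top 903
66.54980753384527
```

View pics/top3.png

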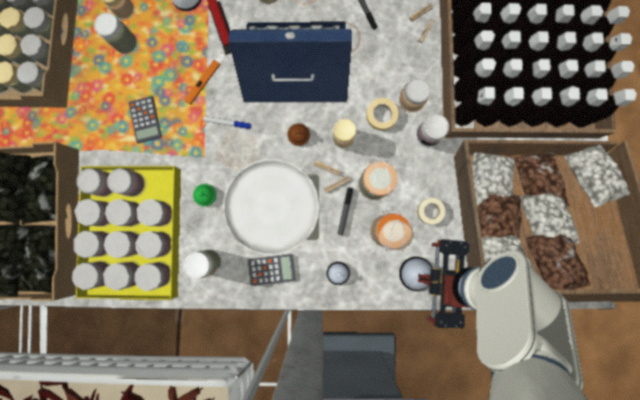

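Top view: the closed fingers are beside and above the large bell (417,273), the wrist is clear of the crate, and the small bell at (338,272) is undisturbed. I'll continue down.

>>> servo_tool --steps '[[[0,0,-0.01],[0,0,0],-1],[[0,0,-0.008],[0,0,0],-1],[[0,0,-0.005],[0,0,0],-1],[[0,0,-0.002],[0,0,0],-1],[[0,0,-0.002],[0,0,0],-1],[[0,0,-0.002],[0,0,0],-1],[[0,0,0],[0,0,0],-1],[[0,0,0],[0,0,0],-1]]'

```text
t: 3.58
ee_pos: [472.5, -116.5, 75.9]
orientation: [-2.136, -1.953, -0.31]
ft_force: [-1.3, 0.4, 0.9]
width: 0.3
grasp_force: 0.8
```

>>> servo_tool --steps '[[[0,0,-0.001],[0,0,0],-1],[[0,0,-0.001],[0,0,0],-1],[[0,0,-0.001],[0,0,0],-1],[[0,0,-0.001],[0,0,0],-1],[[0,0,-0.001],[0,0,0],-1],[[0,0,0],[0,0,0],-1],[[0,0,0],[0,0,0],-1],[[0,0,0],[0,0,0],-1]]'

```text
t: 4.25
ee_pos: [472.5, -116.6, 70.7]
orientation: [-2.136, -1.952, -0.309]
ft_force: [-0.9, -0.2, 3.8]
width: 0.4
grasp_force: 1.4
```

>>> servo_tool --steps '[[[0,0,-0.0005],[0,0,0],-1],[[0,0,-0.0005],[0,0,0],-1],[[0,0,-0.0005],[0,0,0],-1],[[0,0,0],[0,0,0],-1],[[0,0,0],[0,0,0],-1],[[0,0,0],[0,0,0],-1],[[0,0,0],[0,0,0],-1],[[0,0,0],[0,0,0],-1]]'

```text
t: 4.92
ee_pos: [472.5, -116.6, 69.2]
orientation: [-2.136, -1.952, -0.309]
ft_force: [0.3, -0.1, 3.1]
width: 0.3
grasp_force: 1.6
```

>>> servo_tool --steps '[[[0,0,-0.0005],[0,0,0],-1],[[0,0,-0.0005],[0,0,0],-1],[[0,0,0],[0,0,0],-1],[[0,0,0],[0,0,0],-1],[[0,0,0],[0,0,0],-1],[[0,0,0],[0,0,0],-1],[[0,0,0],[0,0,0],-1],[[0,0,0],[0,0,0],-1]]'

```text
t: 5.58
ee_pos: [472.5, -116.6, 68.4]
orientation: [-2.136, -1.952, -0.31]
ft_force: [-0.8, -0.1, 6.0]
width: 0.7
grasp_force: 3.1
```

>>> servo_tool --steps '[[[0,0,-0.0004],[0,0,0],-1],[[0,0,-0.0004],[0,0,0],-1],[[0,0,0],[0,0,0],-1],[[0,0,0],[0,0,0],-1],[[0,0,0],[0,0,0],-1],[[0,0,0],[0,0,0],-1],[[0,0,0],[0,0,0],-1],[[0,0,0],[0,0,0],-1]]'

```text
t: 6.25
ee_pos: [472.6, -116.6, 68.1]
orientation: [-2.136, -1.952, -0.31]
ft_force: [-1.2, -0.5, 12.5]
width: 0.5
grasp_force: 5.9
```

The force rose to 12.5 N with almost no further motion, so the plunger is on its stop. I'll release straight up.

>>> servo_tool --steps '[[[0,0,0.001],[0,0,0],-1],[[0,0,0.002],[0,0,0],-1],[[0,0,0.004],[0,0,0],-1],[[0,0,0.006],[0,0,0],-1],[[0,0,0.01],[0,0,0],-1],[[0,0,0.015],[0,0,0],-1],[[0,0,0.018],[0,0,0],-1],[[0,0,0.018],[0,0,0],-1]]'

```text
t: 6.92
ee_pos: [471.8, -116.4, 142.4]
orientation: [-2.135, -1.952, -0.308]
ft_force: [0.3, -0.3, -0.1]
width: 0.0
grasp_force: 0.0
```

>>> servo_tool --steps '[[[0,0,0.02],[0,0,0],-1],[[0,0,0.02],[0,0,0],-1],[[0,0,0.02],[0,0,0],-1],[[0,0,0.02],[0,0,0],-1],[[-0.01,-0.02,0.02],[0,0,0],-1],[[-0.01,-0.02,0.02],[0,0,0],-1],[[-0.01,-0.02,0.01],[0,0,0],-1],[[-0.01,-0.02,0.01],[0,0,0],-1]]'

```text
t: 7.58
ee_pos: [431.7, -197.3, 283.1]
orientation: [-2.136, -1.954, -0.309]
ft_force: [-0.3, -0.5, 0.4]
width: 0.7
grasp_force: 0.0
```

>>> servo_tool --steps '[[[-0.01,-0.02,0],[0,0,0],-1],[[-0.01,-0.02,0],[0,0,0],-1],[[-0.01,-0.02,0],[0,0,0],-1],[[-0.01,-0.02,0],[0,0,0],-1],[[-0.01,-0.02,0],[0,0,0],-1],[[0,0,0],[0,0,0],-1],[[0,0,0],[0,0,0],-1],[[0,0,0],[0,0,0],-1]]'

```text
t: 8.25
ee_pos: [382.3, -295.9, 281.6]
orientation: [-2.136, -1.952, -0.309]
ft_force: [-0.1, 1.5, -0.6]
width: 0.1
grasp_force: 0.0
```

```bash
python3 - <<'E'
from h import *
for n in("top","side"):
    c=cam(n); P=depthpts(c); cv2.imwrite(f"pics/{n}4.png",c[0]["color"])
    for nm,(x,y) in dict(big=(471,-123),small=(473,75)).items():
        d=np.hypot(P[...,0]-x,P[...,1]-y); q=P[d<60]; q=q[(q[:,2]>4)&(q[:,2]<90)]
        top=q[q[:,2]>(67 if nm=="big" else 43)]
        if len(top): print(n,nm,len(top),top.mean(0).round(1),"mid",((q.min(0)+q.max(0))/2).round())
o=sensors.get_obs(); print(o["t"],o["ee_pos"],o["ft_force"],o["qvel"].round(3))
E
```

```text
top big 52 [ 471.  -122.9   72.5] mid [ 465. -120.   40.]
top small 21 [472.6  74.5  49.3] mid [476.  78.  28.]
side big 74 [ 472.3 -123.4   71.8] mid [ 481. -120.   41.]
side small 27 [473.4  73.1  47.8] mid [474.  73.  27.]
8.35 [ 382.56506142 -295.59394042  281.53337137] [0.31280685 0.43578892 0.715587  ] [ 0.003  0.    -0.002 -0.002 -0.001 -0.003]
```

View pics/top4.png

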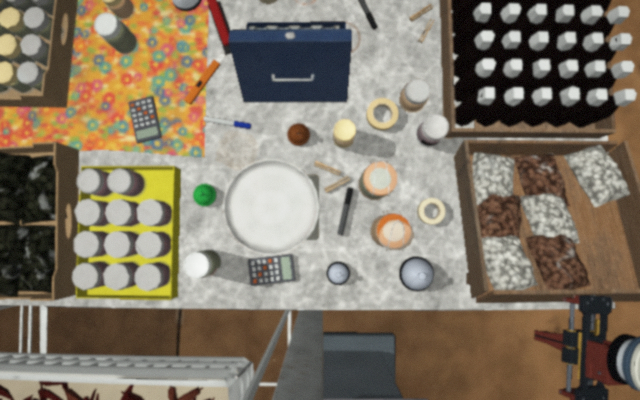

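The top view shows both bells where they were, large at (417,273) and small at (338,272). The large button is back at its rest height and the arm is clear, so I'm handing the job in.

```bash
python3 -c "
from workcell import close_job
print(close_job())"
```

```text
the job is handed in; nothing more can be done
None
```

I pressed the larger bell's plunger to its stop (12.5 N at the wrist) and it sprang back up; both bells measure where they started, the smaller one was never touched, and the job was handed in at about 8.4 s.

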